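# Seat the flange of a sandal display stand

## Robot

A 6-joint arm with a two-finger parallel gripper is mounted at the origin on the work surface. World frame = base frame: x ahead of the robot, y to its left, z up, the work surface at z = 0. Lengths are in m, angles in rad, forces in N, time in s.
With the tool pointing down it reaches from about 0.4 to 0.825 m from the base axis. Payload 7 kg.
Tool frame: the origin (TCP) lies on the centre line of the jaws, within the pads' length; the fingertips stand 8 mm ahead of it and the grasp point (between the pads) lies 11 mm behind it (robot.tip_reach is the distance from the TCP to the fingertips, in m); z points along the fingers, y is the direction in which the jaws open and shut (so a half turn about z gives the same grasp; the last joint's range is limited). The gripper opens to 85 mm and grips with 20 to 120 N. Pads are 22 mm wide; open, the fingers measure 114 mm over their backs; the gripper's body (76 mm by 85 mm) begins 54 mm behind the grasp point. The pads swing forward as they close: fully open they stand 13 mm farther back than shut.
Start: joints at [1.571, 0.359, 0.012, 0, -1.224, -0.288], TCP at [0.192, 0.647, 0.239] pointing down, gripper open.
Joint ranges: [-3.07, 3.07], [-1.43, 2.12], [-1.02, 1.25], [-3.03, 1.67], [-3.05, -0], [-3.03, 3.03]. Speed limits (rad/s): [2.39, 2.39, 3.01, 3.14, 3.14, 3.14].

## Interface

Orientations are given as a unit quaternion [x, y, z, w].
In Python, from rig import robot gives the robot as it stands.
- The arm moves only by the shell command python3 -m handwheel 'ROWS'. ROWS is JSON, one flat list of numbers, 7 for each row, row after row: the shift along the tool's x, y, z in units of 30 mm (1.0 is 30 mm), then the turn, a rotation vector about the tool's x, y, z in units of 5 degrees (1.0 is 5 degrees), then the gripper command: -1 is fully open, 1 is shut, values between are in proportion. In form: [dx, dy, dz, ax, ay, az, gripper, dx, dy, dz, ax, ay, az, gripper, ...]. A call has 1 to 20 rows; each row shifts and turns the commanded pose from where the row before left it, along the tool's axes as they then stand; what a row does not reach is not made up. A row lasts 1/8 s, in which the tool goes at most 62.5 mm and 10.7 degrees, less where a joint would pass 70% of its speed; a pose out of reach is approached as far as the arm can. A call is refused whole if a number of a shift passes 1 or a number of a turn 1, either way. A call with a gripper value outside its range is refused whole. The fingers move at their own pace and stop on an object; the grip force is fixed at half the most. Time passes only in rows, so rows that do not move let the fingers close. It gives the time, the measured TCP pose, the force and the opening at its end, in the units of the state.
- robot.get_obs(): the state, without advancing time (a new reading comes with each control period).
- robot.capture(name): name is "side" or "top"; returns a dict with "frame" (420x560x3 uint8, red, green, blue), "z_map" (420x560 float32, m along the optical axis (not along the pixel's ray), 0 where there is no reading), "K" (3x3 intrinsics, pixels), "R" (3x3) and "t" (3): a world point X has camera coordinates R X + t. Camera axes: x right, y down, z forward; pixel columns grow to the right and rows downward; lengths in m; the calibration is good to about 2 mm. A picture is of the moment at which its call begins.
- robot.close_job(): hands the job in, once; it reports no verdict.
Trained networks look in the newest picture that a camera, given by its name, has taken for a name from the list of things; names that differ only in an ending like _2 or _b are one class to them, and where a whole thing is asked for, a point or a joint stands for the part that bears it (a point fixed in the world has none). Each returns a list of dicts, best first, with "confidence" (0 to 1); they miss things now and then, are a little off and sometimes report something else, mostly with a low value. They report only what shows in the picture. A call takes as long as a camera call. They do not tell look-alikes from the thing itself.
- robot.masks_of(camera, query): "region" (420x560 bool, what is visible of it) and "rect" ([left, top, width, height] in pixels, round what is visible of it).
- robot.mark_of(camera, query): "position" ([row, column] in pixels: a listed point, or the origin of a listed thing).
The state is a dict: "time_s": time; "joint_pos": joint angles; "qd": joint speeds; "joint_efforts": joint torques, N m; "tool_pos": TCP position; "orientation": TCP orientation; "force": force on the tool from outside, world axes, zero at the start; "ft_torque": the same for the moment, N m; "width": finger opening in m.
Only numpy, scipy, OpenCV 4.12 (cv2) and the standard library are available. Lean on these libraries where they do the work, as an engineer would, in place of code of your own. Each camera call takes 0.05 s, during which the arm holds its last target.

## Task

On the shop counter the foot of a sandal display stand, the one with the yellow caps, still has its steel flange standing proud on four push pins. Press the four pins fully home with the fingers so that the flange seats evenly: go crosswise, a pin and then the one opposite it before the other pair, and in two rounds, each pin about half way in on the first round and home on the second. The foot with the blue caps is finished already.

Things in the scene. Friction and masses are not known exactly. Their poses are not given: they have to be found in the camera images.
- pin_a: yellow round cap of a push pin, 32 mm across, 10 mm thick; origin: centre of its top, z up. Top 82 to 86 mm above the table at the start, 56 mm when home (30 mm down to a hard stop). The pins a, b, c, d stand in this order at quarter turns on a circle of 68 mm radius, so pin_c is opposite. Each gives way at about 7 N, slides stiffly and stays where it is left.
- pin_b: yellow round cap of a push pin, 32 mm across, 10 mm thick; origin: centre of its top, z up. Top 82 to 86 mm above the table at the start, 56 mm when home (30 mm down to a hard stop). Opposite pin_d. The foot is a fixed round wooden drum, 200 mm across, 40 mm high; the steel flange under the caps, 180 mm across, 6 mm thick, sinks and tips with them.
- pin_c: yellow round cap of a push pin, 32 mm across, 10 mm thick; origin: centre of its top, z up. Top 82 to 86 mm above the table at the start, 56 mm when home (30 mm down to a hard stop). Opposite pin_a. In the middle of the flange, 68 mm from the pin, stands a dark steel tube 34 mm across whose top is 106 mm above the table at the start and sinks with the flange.
- pin_d: yellow round cap of a push pin, 32 mm across, 10 mm thick; origin: centre of its top, z up. Top 82 to 86 mm above the table at the start, 56 mm when home (30 mm down to a hard stop). Opposite pin_b. A twin foot, with blue caps that are all home already, stands on the counter too: it is no part of the work.
Mind the look-alikes: they are no part of the job. Leave any orange look-alike of the part that bears pin_a alone.

How it is judged:
By the outcome, as a careful person would: the job done as asked, in the order asked, and still so for the second after the job is handed in, with the robot touching nothing.
It also fails if it takes over 64 s, if anything falls off the work surface, if the arm or the gripper's body presses on something with over 40 N, if the wrist force passes 120 N, or if a joint passes its speed limit or range.

## Working session

There is one attempt and no reset: what is moved stays moved. The work goes in short steps, Python scripts to look and compute and a shell command to move; the robot and the scene stay as the last step left them, time stands still between calls to the robot, and variables do not carry over. Pictures are saved under pics/ and viewed, and the job is handed in when it is done.

```bash
mkdir -p pics; ls
python3 - <<'E'
from rig import robot
import cv2,numpy as np
o=robot.get_obs()
for k,v in o.items(): print(k,np.round(v,4))
print(robot.tip_reach)
for c in("top","side"):
    d=robot.capture(c); np.savez(f"/tmp/{c}.npz",**d)
    cv2.imwrite(f"pics/{c}0.png",d["frame"][:,:,::-1])
    for q in("pin_a",):
        for m in robot.mark_of(c,q):
            r,cc=m["position"]; z=d["z_map"][int(round(r)),int(round(cc))]
            p=np.linalg.inv(d["K"])@np.array([cc,r,1])*z
            print(c,q,np.round(m["position"],1),round(m["confidence"],2),np.round(d["R"].T@(p-d["t"]),4))
E
```

```text
pics
time_s 0.0
joint_pos [ 1.5711e+00  3.5940e-01  1.1100e-02 -3.0000e-04 -1.2241e+00 -2.8810e-01]
qd [-0.0005  0.001  -0.0015 -0.0007  0.0001  0.0008]
joint_efforts [ 0.00000e+00 -5.83341e+01  2.93413e+01  6.93670e+00 -5.90000e-03
  0.00000e+00]
tool_pos [0.1915 0.6468 0.2384]
orientation [ 9.897e-01 -1.435e-01 -0.000e+00  8.000e-04]
force [-0.5288  0.5967 -0.2172]
ft_torque [-0.0042  0.0207 -0.0013]
width 0.0856
0.008
top pin_a [300.2 362.4] 0.84 [ 0.3344 -0.1618  0.0832]
top pin_a [302.3 415.7] 0.8 [ 0.3508 -0.2511  0.0841]
top pin_a [363.8 419.2] 0.8 [ 0.2545 -0.2699  0.0868]
top pin_a [129.5 197. ] 0.77 [0.5757 0.1982 0.0823]
top pin_a [175.3 200.6] 0.71 [0.4898 0.1679 0.0823]
top pin_a [358.6 358.8] 0.7 [ 0.2411 -0.1707  0.0897]
top pin_a [119.9 246.9] 0.65 [0.6147 0.1101 0.0837]
top pin_a [169.8 253.8] 0.53 [0.5209 0.0741 0.0843]
side pin_a [371.5 321. ] 0.89 [ 0.3503 -0.2515  0.0853]
side pin_a [322.1 269.1] 0.78 [ 0.3355 -0.1585  0.0854]
side pin_a [146.  308.8] 0.73 [0.6251 0.1176 0.0852]
side pin_a [136.8 265. ] 0.69 [0.5699 0.1952 0.0845]
side pin_a [370.9 212.9] 0.6 [ 0.2399 -0.1722  0.0835]
side pin_a [179.1 283.6] 0.56 [0.5242 0.0666 0.0843]
side pin_a [161.3 237.6] 0.51 [0.4822 0.1623 0.0821]
```

View pics/top0.png

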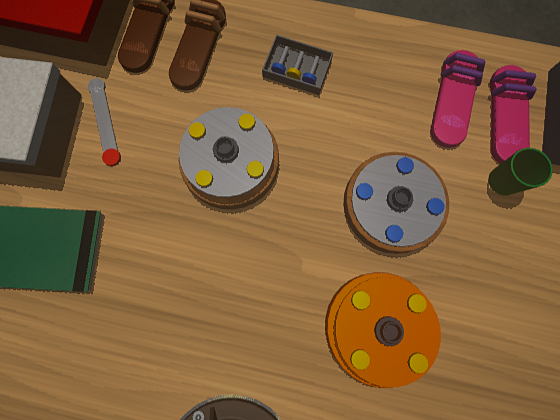

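View pics/side0.png

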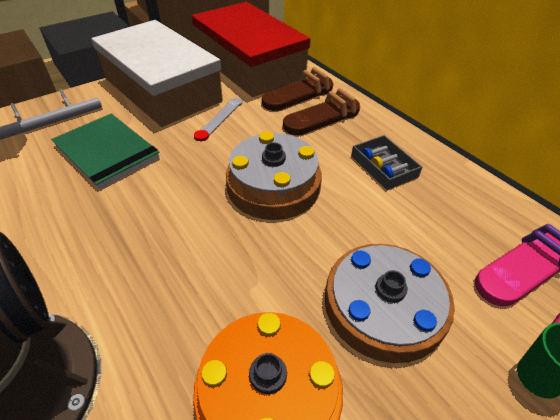

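The yellow-capped steel foot is at top-camera pixels (197,129), (247,121), (254,170) and (204,178), with its tube at (226,149). The orange foot at (390,330) and the blue-capped one at (400,198) are to be left alone. Next I refine the pin positions.

```bash
cat > h.py <<'E'
import cv2,numpy as np
from scipy.optimize import least_squares
def caps(d):
    hsv=cv2.cvtColor(d["frame"],cv2.COLOR_RGB2HSV)
    m=cv2.inRange(hsv,(24,150,90),(34,255,255))
    n,l,s,c=cv2.connectedComponentsWithStats(m)
    out=[]
    for i in range(1,n):
        if s[i,4]<40: continue
        r,cc=np.nonzero(l==i); z=d["z_map"][r,cc]; ok=z>0
        P=(np.linalg.inv(d["K"])@np.stack([cc,r,np.ones_like(r)])*z).T[ok]
        W=(P-d["t"])@d["R"]
        h=np.median(W[:,2]); top=W[abs(W[:,2]-h)<.004]
        out.append(((s[i,4]),c[i].round(1),W.mean(0)*0+[*( (top[:,:2].max(0)+top[:,:2].min(0))/2),h],top.mean(0)))
    return out
E
python3 - <<'E'
from h import *
for c in("top","side"):
    d=dict(np.load(f"/tmp/{c}.npz")); pts=[]
    for a,px,p,q in caps(d):
        print(c,a,px,p.round(4),q.round(4))
        if .42<q[0]<.68 and 0<q[1]<.26: pts.append(q)
    pts=np.array(pts)
    if len(pts)==4:
        ctr=pts[:,:2].mean(0); v=pts[:,:2]-ctr
        print("ctr",ctr,np.hypot(*v.T),np.degrees(np.arctan2(v[:,1],v[:,0])), "ctr radius", np.hypot(*ctr))
E
```

```text
top 178 [246.3 120.9] [0.6122 0.1105 0.0845] [0.6121 0.1107 0.0845]
top 172 [196.3 129.5] [0.5747 0.1994 0.0841] [0.5748 0.199  0.0841]
top 194 [254.8 168.4] [0.5239 0.073  0.0843] [0.5239 0.0731 0.0844]
top 197 [203.3 177.5] [0.4866 0.1618 0.0833] [0.4866 0.1615 0.0833]
top 252 [360.6 299.7] [ 0.3347 -0.1581  0.086 ] [ 0.3346 -0.158   0.086 ]
top 202 [416.  302.6] [ 0.35   -0.2531  0.0858] [ 0.3504 -0.2511  0.0859]
top 277 [359.9 359.2] [ 0.2401 -0.1739  0.086 ] [ 0.2401 -0.1734  0.086 ]
top 180 [416.9 362.2] [ 0.2557 -0.2689  0.0858] [ 0.2562 -0.2662  0.0858]
ctr [0.54937972 0.13607184] [0.06770581 0.067876   0.06794418 0.06775285] [ -22.02584451   67.97168889 -111.98866362  157.91650907] ctr radius 0.5659802340319309
side 82 [266.1 135.3] [0.5752 0.1991 0.084 ] [0.5751 0.1988 0.0841]
side 89 [306.1 150.5] [0.6129 0.1102 0.0844] [0.6121 0.1101 0.0844]
side 100 [239.7 160.5] [0.4864 0.1612 0.0828] [0.4864 0.1611 0.0828]
side 117 [281.3 177.5] [0.5236 0.0734 0.0841] [0.5235 0.073  0.0841]
side 329 [268.6 322.7] [ 0.3344 -0.1588  0.0852] [ 0.3344 -0.1587  0.0852]
side 434 [213.5 372. ] [ 0.24   -0.1743  0.0852] [ 0.2397 -0.1744  0.0852]
side 438 [321.8 373. ] [ 0.3503 -0.2531  0.0851] [ 0.35   -0.2534  0.0851]
ctr [0.54927821 0.13575417] [0.0681194  0.06785932 0.06778232 0.06786259] [  67.75341763  -22.21538431  158.0017763  -112.3121211 ] ctr radius 0.5658053937449692
```

```bash
python3 - <<'E'
from h import *
for c in("top","side"):
    d=dict(np.load(f"/tmp/{c}.npz")); z=d["z_map"]; r,cc=np.nonzero(z>0)
    W=((np.linalg.inv(d["K"])@np.stack([cc,r,np.ones_like(r)])*z[r,cc]).T-d["t"])@d["R"]
    a=np.array([.1915,.6468]);b=np.array([.575,.199]);L=np.linalg.norm(b-a);u=(b-a)/L
    s=(W[:,:2]-a)@u; n=(W[:,:2]-a)@np.array([-u[1],u[0]])
    k=(s>0)&(s<L)&(abs(n)<.1)
    for i in range(6):
        m=k&(s>L*i/6)&(s<L*(i+1)/6)
        print(c,i,m.sum(),W[m,2].max().round(3) if m.any() else None)
    m=(W[:,0]>.3)&(W[:,0]<.9)&(W[:,1]>.25)&(W[:,1]<.7)&(W[:,2]>.05); print(W[m].min(0),W[m].max(0))
E
python3 -m handwheel '[0,0,0,0,0,0.55,1, 0,0,0,0,0,0.55,1]'
```

```text
top 0 0 None
top 1 2443 0.026
top 2 5155 0.123
top 3 5421 0.123
top 4 4455 0.012
top 5 3918 0.087
[0.43379669 0.25008666 0.05000605] [0.87753164 0.67149856 0.1240963 ]
side 0 2128 0.03
side 1 1694 0.024
side 2 2272 0.122
side 3 2922 0.123
side 4 2361 0.011
side 5 1311 0.085
[0.41695259 0.25022462 0.05000699] [0.89933482 0.69999966 0.12426649]
time_s: 0.45
tool_pos: [0.1916, 0.6471, 0.239]
orientation: [0.981, -0.192, 0.0, 0.0]
force: [-1.1, 1.0, 0.1]
width: 0.0517
```

Path clear (highest 0.124, fingertips at 0.23). Moving above P2.

```bash
python3 -m handwheel '[0.97,0.5,0,0,0,0,1, 0.97,0.5,0,0,0,0,1, 0.97,0.5,0,0,0,0,1, 0.97,0.5,0,0,0,0,1, 0.97,0.5,0,0,0,0,1, 0.97,0.5,0,0,0,0,1, 0.97,0.5,0,0,0,0,1, 0.97,0.5,0,0,0,0,1, 0.97,0.5,0,0,0,0,1, 0.97,0.5,0,0,0,0,1, 0.97,0.5,0,0,0,0,1, 0.97,0.5,0,0,0,0,1, 0.97,0.5,0,0,0,0,1, 0.97,0.5,0,0,0,0,1, 0.97,0.5,0,0,0,0,1, 0.97,0.5,0,0,0,0,1, 0.97,0.5,0,0,0,0,1, 0.97,0.5,0,0,0,0,1]'
cat > rel.py <<'E'
import sys,numpy as np
from scipy.spatial.transform import Rotation as R
from rig import robot
P={'P1':(.6121,.1104),'P2':(.575,.199),'P3':(.4866,.1613),'P4':(.5237,.073)}
o=robot.get_obs(); A=R.from_quat(o["orientation"]).as_matrix()
print("t",o["time_s"],"tip z",(o["tool_pos"][2]-.008).round(4),"F",np.round(o["force"],1),"zaxis",A[:,2].round(3))
for n,p in P.items():
    d=A.T@(np.array([*p,o["tool_pos"][2]])-o["tool_pos"]); print(n,(d[:2]*1000).round(1),"mm",(d[:2]/.03).round(2))
E
python3 rel.py
```

```text
time_s: 2.7
tool_pos: [0.5767, 0.1988, 0.2395]
orientation: [0.982, -0.191, 0.0, -0.0]
force: [-0.1, 0.4, 0.2]
width: -0.0
t 2.7 tip z 0.2315 F [-0.1  0.4  0.2] zaxis [ 0.  0. -1.]
P1 [65.9 68.7] mm [2.2  2.29]
P2 [-1.7  0.4] mm [-0.06  0.01]
P3 [-69.5  68.5] mm [-2.32  2.28]
P4 [ -2.  136.5] mm [-0.07  4.55]
```

```bash
python3 -m handwheel '[-0.06,0.01,0.9,0,0,0,1, 0,0,0.9,0,0,0,1, 0,0,0.9,0,0,0,1, 0,0,0.9,0,0,0,1, 0,0,0.9,0,0,0,1, 0,0,0.15,0,0,0,1, 0,0,0.15,0,0,0,1, 0,0,0.15,0,0,0,1,0,0,0,0,0,0,1,0,0,0,0,0,0,1]'
python3 rel.py
```

```text
time_s: 3.95
tool_pos: [0.5748, 0.2013, 0.0915]
orientation: [0.982, -0.191, 0.0, -0.0]
force: [0.1, 0.4, 2.2]
width: 0.0
t 3.95 tip z 0.0835 F [0.1 0.4 2.2] zaxis [ 0.001  0.001 -1.   ]
P1 [68.6 70.3] mm [2.29 2.34]
P2 [1.  2.1] mm [0.03 0.07]
P3 [-66.8  70.1] mm [-2.23  2.34]
P4 [  0.6 138.1] mm [0.02 4.6 ]
```

```bash
python3 -m handwheel '[0,0.05,0.16,0,0,0,1, 0,0,0.16,0,0,0,1, 0,0,0.16,0,0,0,1,0,0,0,0,0,0,1,0,0,0,0,0,0,1]'
python3 rel.py
```

```text
time_s: 4.58
tool_pos: [0.5747, 0.2006, 0.0772]
orientation: [0.982, -0.19, 0.001, -0.001]
force: [0.3, 3.4, 5.0]
width: 0.0003
t 4.575 tip z 0.0692 F [0.3 3.4 5. ] zaxis [ 0.002  0.001 -1.   ]
P1 [68.5 69.7] mm [2.28 2.32]
P2 [0.9 1.4] mm [0.03 0.05]
P3 [-67.   69.4] mm [-2.23  2.31]
P4 [  0.5 137.4] mm [0.02 4.58]
```

```bash
python3 -m handwheel '[0,0,-0.7,0,0,0,1, 0,0,-0.7,0,0,0,1, 0,0.3,-0.6,0,0,0,1, 0,0.9,0,0,0,0,1, 0,0.9,0,0,0,0,1, 0,0.9,0,0,0,0,1, 0,0.9,0,0,0,0,1, 0,0.7,0,0,0,0,1,0,0,0,0,0,0,1,0,0,0,0,0,0,1]'
cat > look.py <<'E'
import sys
from h import *
from rig import robot
import rel
for c in("top","side"):
    d=robot.capture(c); cv2.imwrite(f"pics/{c}{sys.argv[1]}.png",d["frame"][:,:,::-1])
    for a,px,p,q in caps(d):
        if .42<q[0]<.68 and 0<q[1]<.26: 
            n=min(rel.P,key=lambda k:np.hypot(*(np.array(rel.P[k])-q[:2])))
            print(c,n,a,q.round(4))
E
python3 look.py 1
```

```text
time_s: 5.82
tool_pos: [0.5226, 0.0718, 0.1366]
orientation: [0.982, -0.191, 0.0, -0.0]
force: [-0.0, -0.2, 0.6]
width: 0.0
t 5.825 tip z 0.1286 F [-0.  -0.2  0.6] zaxis [ 0.001  0.    -1.   ]
P1 [ 68.5 -69.4] mm [ 2.28 -2.31]
P2 [   0.9 -137.6] mm [ 0.03 -4.59]
P3 [-66.9 -69.5] mm [-2.23 -2.32]
P4 [ 0.6 -1.6] mm [ 0.02 -0.05]
top P2 154 [0.5755 0.1995 0.0689]
top P3 198 [0.4866 0.1615 0.0833]
side P2 77 [0.5756 0.2002 0.0687]
side P1 103 [0.6127 0.1107 0.0842]
side P3 113 [0.4869 0.1613 0.083 ]
side P4 55 [0.5312 0.0726 0.084 ]
```

```bash
python3 -m handwheel '[0.02,-0.05,0.7,0,0,0,1, 0,0,0.7,0,0,0,1, 0,0,0.15,0,0,0,1, 0,0,0.15,0,0,0,1, 0,0,0.15,0,0,0,1, 0,0,0.13,0,0,0,1,0,0,0,0,0,0,1,0,0,0,0,0,0,1]'
python3 rel.py
```

```text
time_s: 6.92
tool_pos: [0.5235, 0.0734, 0.0774]
orientation: [0.982, -0.19, 0.0, -0.0]
force: [-1.9, 1.7, 3.8]
width: 0.0
t 6.925 tip z 0.0694 F [-1.9  1.7  3.8] zaxis [ 0.  0. -1.]
P1 [ 68.3 -67.4] mm [ 2.28 -2.25]
P2 [   0.7 -135.7] mm [ 0.02 -4.52]
P3 [-67.1 -67.7] mm [-2.24 -2.26]
P4 [0.3 0.3] mm [0.01 0.01]
```

```bash
python3 -m handwheel '[0,0,-0.7,0,0,0,1, 0,0,-0.7,0,0,0,1, 0.78,-0.75,-0.4,0,0,0,1, 0.75,-0.75,0,0,0,0,1, 0.75,-0.75,0,0,0,0,1,0,0,0,0,0,0,1,0,0,0,0,0,0,1]'
python3 look.py 2
```

```text
time_s: 7.8
tool_pos: [0.6113, 0.1096, 0.1305]
orientation: [0.982, -0.191, -0.001, 0.0]
force: [0.6, 0.2, -0.8]
width: 0.0001
t 7.8 tip z 0.1225 F [ 0.6  0.2 -0.8] zaxis [-0.001 -0.    -1.   ]
P1 [ 0.4 -1. ] mm [ 0.01 -0.03]
P2 [-67.2 -69.2] mm [-2.24 -2.31]
P3 [-135.    -1.2] mm [-4.5  -0.04]
P4 [-67.5  66.8] mm [-2.25  2.23]
top P1 61 [0.6176 0.1094 0.0845]
top P2 170 [0.5749 0.1989 0.0688]
side P2 86 [0.5749 0.1986 0.0688]
side P1 40 [0.62   0.1107 0.0845]
```

```bash
python3 -m handwheel '[0.01,-0.03,0.61,0,0,0,1, 0,0,0.61,0,0,0,1, 0,0,0.15,0,0,0,1, 0,0,0.15,0,0,0,1, 0,0,0.15,0,0,0,1, 0,0,0.1,0,0,0,1,0,0,0,0,0,0,1,0,0,0,0,0,0,1]'
python3 rel.py
```

```text
time_s: 8.9
tool_pos: [0.6121, 0.1105, 0.0779]
orientation: [0.982, -0.191, -0.0, 0.0]
force: [-1.9, 0.9, 2.8]
width: -0.0001
t 8.9 tip z 0.0699 F [-1.9  0.9  2.8] zaxis [-0.001 -0.    -1.   ]
P1 [0. 0.] mm [0. 0.]
P2 [-67.5 -68.2] mm [-2.25 -2.27]
P3 [-135.4   -0.2] mm [-4.51 -0.01]
P4 [-67.9  67.8] mm [-2.26  2.26]
```

```bash
python3 -m handwheel '[0,0,-0.7,0,0,0,1, 0,0,-0.7,0,0,0,1, -0.31,0,-0.5,0,0,0,1, -0.9,0,0,0,0,0,1, -0.9,0,0,0,0,0,1, -0.9,0,0,0,0,0,1, -0.9,0,0,0,0,0,1, -0.6,0,0,0,0,0,1,0,0,0,0,0,0,1,0,0,0,0,0,0,1]'
python3 look.py 3
```

```text
time_s: 10.15
tool_pos: [0.4876, 0.1615, 0.1351]
orientation: [0.982, -0.191, 0.0, -0.0]
force: [0.4, 0.4, 0.0]
width: -0.0002
t 10.15 tip z 0.1271 F [0.4 0.4 0. ] zaxis [ 0.001  0.    -1.   ]
P1 [134.6   0.8] mm [4.49 0.03]
P2 [ 67.  -67.5] mm [ 2.23 -2.25]
P3 [-0.9  0.5] mm [-0.03  0.02]
P4 [66.6 68.5] mm [2.22 2.28]
top P1 171 [0.6119 0.1103 0.0696]
top P4 187 [0.524  0.0732 0.0691]
side P2 87 [0.5754 0.1989 0.0688]
side P1 99 [0.6125 0.1104 0.0694]
side P4 119 [0.5242 0.073  0.0687]
```

```bash
python3 -m handwheel '[-0.03,0.02,0.7,0,0,0,1, 0,0,0.7,0,0,0,1, 0,0,0.15,0,0,0,1, 0,0,0.15,0,0,0,1, 0,0,0.15,0,0,0,1, 0,0,0.08,0,0,0,1,0,0,0,0,0,0,1,0,0,0,0,0,0,1]'
python3 rel.py
```

```text
time_s: 11.25
tool_pos: [0.4864, 0.1608, 0.0774]
orientation: [0.982, -0.191, 0.0, 0.0]
force: [-1.0, -1.8, 4.3]
width: -0.0001
t 11.25 tip z 0.0694 F [-1.  -1.8  4.3] zaxis [ 0. -0. -1.]
P1 [135.5  -0.4] mm [ 4.52 -0.01]
P2 [ 67.9 -68.6] mm [ 2.26 -2.29]
P3 [ 0.  -0.6] mm [ 0.   -0.02]
P4 [67.5 67.4] mm [2.25 2.25]
```

Round one is done. Round two starts at P2, then P4, P1 and P3.

```bash
python3 -m handwheel '[0,0,-0.7,0,0,0,1, 0,0,-0.7,0,0,0,1, 0.75,-0.77,-0.3,0,0,0,1, 0.75,-0.75,0,0,0,0,1, 0.75,-0.75,0,0,0,0,1,0,0,0,0,0,0,1,0,0,0,0,0,0,1]'
python3 look.py 4
```

```text
time_s: 12.12
tool_pos: [0.5737, 0.1986, 0.1275]
orientation: [0.982, -0.191, -0.0, 0.0]
force: [-0.4, -0.3, -0.1]
width: -0.0002
t 12.125 tip z 0.1195 F [-0.4 -0.3 -0.1] zaxis [-0.001 -0.    -1.   ]
P1 [68.7 67.3] mm [2.29 2.24]
P2 [ 1.1 -0.9] mm [ 0.04 -0.03]
P3 [-66.7  67.2] mm [-2.22  2.24]
P4 [  0.8 135.1] mm [0.03 4.5 ]
top P1 171 [0.6119 0.1103 0.0698]
top P2 101 [0.5801 0.1986 0.0692]
top P4 186 [0.5239 0.0731 0.0693]
side P2 44 [0.5808 0.1989 0.0687]
side P1 97 [0.6122 0.1102 0.0695]
side P4 120 [0.5238 0.0729 0.0688]
```

```bash
echo
python3 -m handwheel '[0.04,-0.03,0.8,0,0,0,1, 0,0,0.8,0,0,0,1, 0,0,0.15,0,0,0,1, 0,0,0.15,0,0,0,1, 0,0,0.15,0,0,0,1, 0,0,0.08,0,0,0,1,0,0,0.03,0,0,0,1,0,0,0.03,0,0,0,1,0,0,0,0,0,0,1]'
python3 rel.py
```

```text
time_s: 13.35
tool_pos: [0.5746, 0.1989, 0.0641]
orientation: [0.982, -0.191, -0.0, 0.0]
force: [-6.5, -1.1, 9.2]
width: 0.0003
t 13.35 tip z 0.0561 F [-6.5 -1.1  9.2] zaxis [-0.001 -0.    -1.   ]
P1 [67.9 68. ] mm [2.26 2.27]
P2 [ 0.4 -0.2] mm [ 0.01 -0.01]
P3 [-67.5  67.8] mm [-2.25  2.26]
P4 [-1.000e-01  1.358e+02] mm [-0.    4.53]
```

```bash
python3 -m handwheel '[0,0,0.04,0,0,0,1,0,0,0.04,0,0,0,1,0,0,0,0,0,0,1,0,0,0,0,0,0,1]'
python3 rel.py
```

```text
time_s: 13.85
tool_pos: [0.5747, 0.199, 0.0639]
orientation: [0.982, -0.19, 0.0, 0.0]
force: [-14.0, -1.7, 27.2]
width: -0.0002
t 13.85 tip z 0.0559 F [-14.   -1.7  27.2] zaxis [ 0. -0. -1.]
P1 [67.8 68.2] mm [2.26 2.27]
P2 [ 0.3 -0.1] mm [ 0.01 -0.  ]
P3 [-67.6  67.9] mm [-2.25  2.26]
P4 [ -0.2 135.9] mm [-0.01  4.53]
```

P2 is on its stop (27 N at 0.0559). Next is P4.

```bash
python3 -m handwheel '[0,0,-0.9,0,0,0,1, 0,0,-0.9,0,0,0,1, 0,0.33,-0.5,0,0,0,1, 0,0.9,0,0,0,0,1, 0,0.9,0,0,0,0,1, 0,0.9,0,0,0,0,1, 0,0.9,0,0,0,0,1, 0,0.6,0,0,0,0,1,0,0,0,0,0,0,1,0,0,0,0,0,0,1]'
python3 look.py 5
```

```text
time_s: 15.1
tool_pos: [0.5252, 0.0734, 0.129]
orientation: [0.982, -0.191, 0.0, -0.0]
force: [-0.3, 0.6, 1.1]
width: 0.0003
t 15.1 tip z 0.121 F [-0.3  0.6  1.1] zaxis [ 0.  0. -1.]
P1 [ 66.8 -66.9] mm [ 2.23 -2.23]
P2 [  -0.8 -135.2] mm [-0.03 -4.51]
P3 [-68.7 -67.1] mm [-2.29 -2.24]
P4 [-1.2  0.9] mm [-0.04  0.03]
top P2 163 [0.5751 0.1991 0.056 ]
top P4 65 [0.5282 0.0726 0.0693]
top P3 191 [0.4863 0.1612 0.0692]
side P2 80 [0.5749 0.1992 0.0558]
side P1 102 [0.6126 0.1105 0.0695]
side P3 108 [0.4867 0.1614 0.0689]
side P4 48 [0.5315 0.0733 0.0688]
```

```bash
python3 -m handwheel '[-0.04,0.03,0.82,0,0,0,1, 0,0,0.82,0,0,0,1, 0,0,0.15,0,0,0,1, 0,0,0.15,0,0,0,1, 0,0,0.15,0,0,0,1, 0,0,0.08,0,0,0,1,0,0,0.04,0,0,0,1,0,0,0.04,0,0,0,1,0,0,0.04,0,0,0,1,0,0,0,0,0,0,1,0,0,0,0,0,0,1]'
python3 rel.py
```

```text
time_s: 16.58
tool_pos: [0.5232, 0.0734, 0.0638]
orientation: [0.982, -0.19, 0.0, -0.0]
force: [-16.7, 1.9, 35.3]
width: -0.0002
t 16.575 tip z 0.0558 F [-16.7   1.9  35.3] zaxis [ 0.001 -0.    -1.   ]
P1 [ 68.7 -67.5] mm [ 2.29 -2.25]
P2 [   1.2 -135.8] mm [ 0.04 -4.53]
P3 [-66.8 -67.9] mm [-2.23 -2.26]
P4 [0.6 0.2] mm [0.02 0.01]
```

Home. Next is P1.

```bash
python3 -m handwheel '[0,0,-0.9,0,0,0,1, 0,0,-0.9,0,0,0,1, 0.77,-0.75,-0.4,0,0,0,1, 0.75,-0.75,0,0,0,0,1, 0.75,-0.75,0,0,0,0,1,0,0,0,0,0,0,1,0,0,0,0,0,0,1]'
python3 look.py 6
```

```text
time_s: 17.45
tool_pos: [0.6112, 0.11, 0.1261]
orientation: [0.982, -0.191, -0.0, 0.0]
force: [-0.1, 0.5, 0.8]
width: -0.0002
t 17.45 tip z 0.1181 F [-0.1  0.5  0.8] zaxis [-0.001 -0.    -1.   ]
P1 [ 0.7 -0.7] mm [ 0.02 -0.02]
P2 [-66.9 -69. ] mm [-2.23 -2.3 ]
P3 [-134.7   -0.9] mm [-4.49 -0.03]
P4 [-67.3  67.1] mm [-2.24  2.24]
top P1 88 [0.6176 0.1098 0.0697]
top P2 167 [0.5748 0.1989 0.0558]
side P2 80 [0.5747 0.199  0.0558]
side P1 50 [0.6189 0.111  0.0693]
```

```bash
python3 -m handwheel '[0.02,-0.02,0.77,0,0,0,1, 0,0,0.77,0,0,0,1, 0,0,0.15,0,0,0,1, 0,0,0.15,0,0,0,1, 0,0,0.15,0,0,0,1, 0,0,0.08,0,0,0,1,0,0,0.04,0,0,0,1,0,0,0.04,0,0,0,1,0,0,0.03,0,0,0,1,0,0,0,0,0,0,1,0,0,0,0,0,0,1]'
python3 rel.py
```

```text
time_s: 18.92
tool_pos: [0.6116, 0.1101, 0.064]
orientation: [0.982, -0.19, 0.0, 0.0]
force: [-10.2, 1.0, 20.1]
width: -0.0
t 18.925 tip z 0.056 F [-10.2   1.   20.1] zaxis [-0. -0. -1.]
P1 [ 0.4 -0.5] mm [ 0.01 -0.02]
P2 [-67.2 -68.8] mm [-2.24 -2.29]
P3 [-135.    -0.8] mm [-4.5  -0.03]
P4 [-67.6  67.2] mm [-2.25  2.24]
```

```bash
python3 -m handwheel '[0,0,0.04,0,0,0,1,0,0,0,0,0,0,1, 0,0,-0.9,0,0,0,1, 0,0,-0.9,0,0,0,1, -0.3,0,-0.5,0,0,0,1, -0.9,0,0,0,0,0,1, -0.9,0,0,0,0,0,1, -0.9,0,0,0,0,0,1, -0.9,0,0,0,0,0,1, -0.6,0,0,0,0,0,1,0,0,0,0,0,0,1,0,0,0,0,0,0,1]'
python3 look.py 7
```

```text
time_s: 20.42
tool_pos: [0.4877, 0.1611, 0.1288]
orientation: [0.982, -0.19, 0.0, -0.0]
force: [0.3, -0.1, 0.4]
width: 0.0
t 20.425 tip z 0.1208 F [ 0.3 -0.1  0.4] zaxis [ 0.  0. -1.]
P1 [134.3   0.5] mm [4.48 0.02]
P2 [ 66.7 -67.8] mm [ 2.22 -2.26]
P3 [-1.1  0.2] mm [-0.04  0.01]
P4 [66.3 68.2] mm [2.21 2.27]
top P1 162 [0.6122 0.1106 0.0557]
top P4 183 [0.5238 0.0731 0.0559]
side P2 87 [0.5752 0.1991 0.0556]
side P1 93 [0.6121 0.1104 0.0557]
side P3 42 [0.494  0.1604 0.0689]
side P4 121 [0.5241 0.0732 0.0556]
```

```bash
python3 -m handwheel '[-0.04,0.01,0.82,0,0,0,1, 0,0,0.82,0,0,0,1, 0,0,0.15,0,0,0,1, 0,0,0.15,0,0,0,1, 0,0,0.15,0,0,0,1, 0,0,0.08,0,0,0,1,0,0,0.04,0,0,0,1,0,0,0.04,0,0,0,1,0,0,0.04,0,0,0,1,0,0,0,0,0,0,1,0,0,0,0,0,0,1]'
python3 rel.py
```

```text
time_s: 21.9
tool_pos: [0.4863, 0.1607, 0.0637]
orientation: [0.982, -0.19, 0.0, 0.0]
force: [-16.9, -2.2, 41.2]
width: -0.0001
t 21.9 tip z 0.0557 F [-16.9  -2.2  41.2] zaxis [ 0.001 -0.    -1.   ]
P1 [135.5  -0.3] mm [ 4.52 -0.01]
P2 [ 68.  -68.7] mm [ 2.27 -2.29]
P3 [ 0.1 -0.7] mm [ 0.   -0.02]
P4 [67.5 67.4] mm [2.25 2.25]
```

```bash
python3 -m handwheel '[0,0,-0.9,0,0,0,1, 0,0,-0.9,0,0,0,1, 0,0,-0.9,0,0,0,1, 0,0,-0.9,0,0,0,1, 0,0,-0.9,0,0,0,1, 0,-0.9,-0.5,0,0,0,1, 0,-0.9,0,0,0,0,1, 0,-0.9,0,0,0,0,1, 0,-0.9,0,0,0,0,1, 0,-0.9,0,0,0,0,1, 0,-0.9,0,0,0,0,1, 0,-0.9,0,0,0,0,1,0,0,0,0,0,0,1,0,0,0,0,0,0,1]'
python3 look.py 8
```

```text
time_s: 23.65
tool_pos: [0.5568, 0.3358, 0.2099]
orientation: [0.982, -0.191, -0.0, 0.0]
force: [-0.5, 0.1, 0.4]
width: -0.0001
t 23.65 tip z 0.2019 F [-0.5  0.1  0.4] zaxis [-0.001 -0.001 -1.   ]
P1 [135.7 188.2] mm [4.52 6.27]
P2 [ 68.1 120. ] mm [2.27 4.  ]
P3 [  0.3 188. ] mm [0.01 6.27]
P4 [ 67.8 256. ] mm [2.26 8.53]
top P1 161 [0.6119 0.1106 0.0559]
top P2 167 [0.5748 0.199  0.0558]
top P4 183 [0.5238 0.073  0.0557]
top P3 185 [0.4863 0.1616 0.0557]
side P2 80 [0.5747 0.1987 0.056 ]
side P1 91 [0.612  0.1102 0.0557]
side P3 102 [0.4864 0.161  0.0557]
side P4 117 [0.5242 0.0729 0.0554]
```

View pics/top8.png

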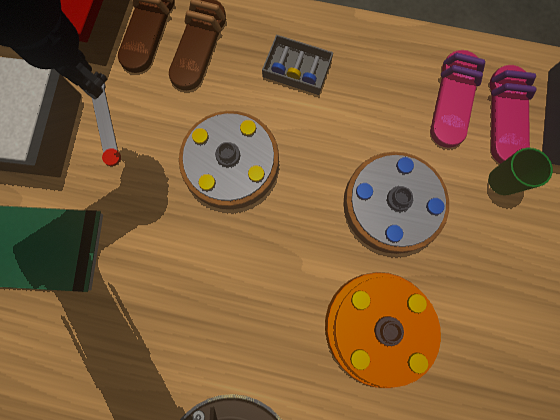

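View pics/side8.png

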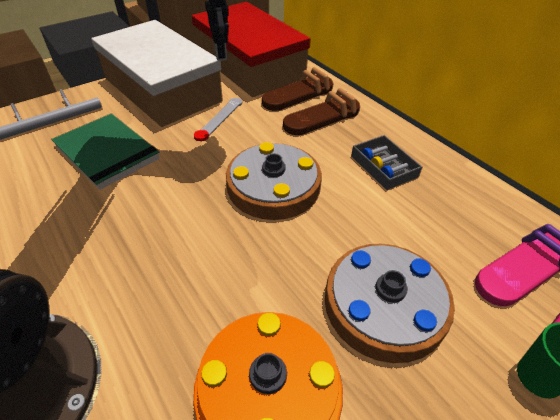

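The flange sits evenly on the drum with its caps at top-camera pixels (200,136), (248,128), (256,173) and (207,182). The blue and orange feet are where they were, and the arm is clear.

```bash
python3 -c "
from rig import robot
print(robot.close_job())"
```

```text
the job is handed in; nothing more can be done
None
```

All four yellow-capped pins on the steel flange are home and the flange sits evenly on its drum. I pressed with closed fingers, crosswise: one pin, its opposite, then the other pair.

- **First round:** each pin went about half way. The caps measured 69 to 70 mm above the table in the images. The last one I have only from the fingertip height (69.4 mm) and a later camera reading (68.9 to 69.2 mm).
- **Second round:** same order, each pin pressed onto its hard stop, with 20 to 41 N of vertical force.
- **Final check:** both cameras put all four caps at 55.4 to 56.0 mm, against 56 mm for home.
- **Look-alikes:** the blue-capped and orange feet are untouched.
- **Limits:** I handed in at about 24 s with the arm clear of everything. The largest wrist force I read was about 45 N.

No check failed or disagreed. Some mid-job camera readings were missing or off to one side where the gripper hid a cap, so I did not use those for position.

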